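# Find the hidden push catch of the desk drawer unit

### The job

The drawer of the low walnut unit on the desk has no handle: one of the six flush round caps in its top is a hidden push catch, the other five are fixed and look the same. Feel the caps gently with closed fingertips, press the one that gives fully in so that the drawer springs out by itself, then let go of the catch and move clear. Do not touch the drawer, and leave everything else on the desk and on the unit where it stands.

Things in the scene. Friction and masses are not known exactly. Their poses are not given: they have to be found in the camera images.
- panel (a point): centre of the flat top of the fixed walnut drawer unit, on its surface (90 mm above the desk); the top is 270 mm along x and 300 mm along y; x points from the drawer front to the back, z up. Six light round caps lie in it in two rows of three. The strip behind them (x above 50 mm) carries a stapler and a tape roll.
- place1 (a point): centre of the first cap's hole (46 mm wide), level with the top's surface, at x -85, y -80 mm from the panel's centre, axes as there. The cap in it, 44 mm across, lies 1 mm below the surface. It is either one of five rigid caps or the catch: that changes from start to start and cannot be seen
- place2 (a point): the same for another cap, at x -85, y 0 mm from the panel's centre
- place3 (a point): the same for another cap, at x -85, y 80 mm from the panel's centre
- place4 (a point): the same for another cap, at x -5, y -80 mm from the panel's centre
- place5 (a point): the same for another cap, at x -5, y 0 mm from the panel's centre
- place6 (a point): the same for another cap, at x -5, y 80 mm from the panel's centre
- catch (a joint): how far the catch cap is pressed in: 0 at rest, 0.005 m fully down; a spring pushes back with about 2 N at first and about 6 N fully down; from about 0.004 m on it frees the drawer; it comes up again when let go
- drawer (a joint): how far the drawer is out: 0 shut and latched, 0.06 m sprung fully out towards the unit's -x side, below the level of the top; once freed its own spring drives it out in about a second
- tape: blue tape roll, 52 mm across, 19 mm high, loose on the back strip of the drawer unit's top; origin at the centre of its underside; to be left alone
- stapler: red and black stapler, 30 x 110 x 26 mm, loose on the back strip of the drawer unit's top; origin at the centre of its underside; to be left alone
- mug: white mug, 82 mm across, 92 mm high, on the desk; origin at the centre of its underside; to be left alone
- pencup: terracotta pen cup, 76 mm across, 95 mm high, pencils reaching 155 mm, on the desk; origin at the centre of its underside; to be left alone
- phone: black phone lying flat, 150 x 72 x 9 mm, on the desk; origin at the centre of its underside; to be left alone
- notebook: grey-covered notebook lying flat, 212 x 150 x 14 mm, on the desk; origin at the centre of its underside; to be left alone
- plant: succulent in a white pot, 72 mm across, 105 mm high with its leaves, on the desk; origin at the centre of its underside; to be left alone

How it is judged:
On the way, in this order (a step that is already met when the one before it is completed fails the run):
1. the catch cap is pressed in (more than 3 mm) (value of joint catch above 0.003 m), for 0.02 s.
2. the drawer has sprung out (more than 50 mm) (value of joint drawer above 0.05 m), for 0.1 s.
At the end, for the whole second after the job is handed in: The drawer stands more than 50 mm out and at rest, the catch is up again (within 1 mm), and every other object is at rest within 15 mm of where it stood (value of joint drawer above 0.05 m and velocity of joint drawer below 0.01 m/s and value of joint catch below 0.001 m and distance of each of tape, stapler, mug, pencup, phone, notebook, plant from where it was at the start of the episode below 0.015 m and linear speed of each of tape, stapler, mug, pencup, phone, notebook, plant below 0.02 m/s); the robot touches nothing.
It fails at once if something on the desk or the unit is shifted by more than 15 mm, lifted or carried (distance of any of tape, stapler, mug, pencup, phone, notebook, plant from where it was at the start of the episode above 0.015 m).
It fails at once if the fingers touch the drawer (more than 2 N): it must spring out by itself (contact force between any of the fingers, the arm and drawer above 2 N).
It fails at once if the robot presses harder than 60 N on anything (contact force between any of the fingers, the arm and anything else above 60 N).
It also fails if it takes over 58 s, if anything falls off the work surface, if the arm or the gripper's body presses on something with over 40 N, if the wrist force passes 120 N, or if a joint passes its speed limit or range.

### The arm

A 6-joint arm with a two-finger parallel gripper is mounted at the origin on the work surface. World frame = base frame: x ahead of the robot, y to its left, z up, the work surface at z = 0. Lengths are in m, angles in rad, forces in N, time in s.
With the tool pointing down it reaches from about 0.35 to 0.975 m from the base axis. Payload 4.9 kg.
Tool frame: the origin (TCP) lies at the very end of the fingers, on their centre line; the grasp point (between the pads) lies 19 mm behind it; z points along the fingers, y is the line along which they close (so a half turn about z gives the same grasp; the last joint's range is limited). The gripper opens to 85 mm and grips with 20 to 120 N. Pads are 22 mm wide; open, the fingers measure 114 mm over their backs; the gripper's body (76 mm by 85 mm) begins 54 mm behind the grasp point. The pads swing forward as they close: fully open they stand 13 mm farther back than shut.
Start: joints at [1.099, 0.053, 1.613, -0, 1.476, -0.119], TCP at [0.216, 0.586, 0.231] pointing down, gripper open.
Joint ranges: [-3.01, 3.01], [-1.01, 2.22], [0.06, 2.58], [-1.02, 4.17], [0.09, 2.62], [-3.14, 3.14]. Speed limits (rad/s): [2.57, 2.57, 3.14, 3.14, 3.14, 3.14].

### API

Orientations are given as a rotation vector (axis times angle).
In Python, from station import ctrl gives the robot as it stands.
- The arm moves only by the tool jog_arm, never from a script. Its argument "plan" is a list of rows, each a list of 7 numbers: the shift along the tool's x, y, z in units of 0.02 m (1.0 is 0.02 m), then the turn, a rotation vector about the tool's x, y, z in units of 45 degrees (1.0 is 45 degrees), then the opening, from -1 (shut) to 1 (fully open). A call has 1 to 8 rows; each row shifts and turns the commanded pose from where the row before left it, along the tool's axes as they then stand; what a row does not reach is not made up. A row lasts 1/10 s, in which the tool goes at most 50 mm and 8.59 degrees, less where a joint would pass 70% of its speed; a pose out of reach is approached as far as the arm can. A call with a number of a shift or a turn outside -1 to 1 is refused whole. A call with a gripper value outside its range is refused whole. The fingers move at their own pace and stop on an object; "grip_force" is the grip in N (left out, the last holds). Time passes only in rows, so rows that do not move let the fingers close. It gives the time, the measured TCP pose, the force, the opening and the grip force at its end, in the units of the state.
- ctrl.get_obs(): the state, without advancing time (a new reading comes with each control period).
- ctrl.get_image(name): name is "side" or "top"; returns (picture, depth): 420x560x3 uint8, red, green, blue; 420x560 float32, m along the optical axis (not along the pixel's ray), 0 where there is no reading.
- ctrl.camera_info(name): a dict with "camera_matrix" (3x3 intrinsics, pixels), "rvec" (rotation vector, rad) and "tvec" (3), from world to camera coordinates, as OpenCV has them. Camera axes: x right, y down, z forward; pixel columns grow to the right and rows downward; lengths in m; the calibration is good to about 2 mm. A picture is of the moment at which its call begins. camera_info takes no time and is no camera call.
- ctrl.finish_job(): hands the job in; it is judged then, once.
The state is a dict: "t": time; "q": joint angles; "dq": joint speeds; "effort": joint torques, N m; "tool_pos": TCP position; "tool_rot": TCP orientation; "contact_force": force on the tool from outside, world axes, zero at the start; "wrist_torque": the same for the moment, N m; "opening": finger opening in m; "grip_force": force on a finger pad.
Only numpy, scipy, OpenCV 4.12 (cv2) and the standard library are available. Lean on these libraries where they do the work, as an engineer would, in place of code of your own. Each camera call takes 0.05 s, during which the arm holds its last target. There are 200 camera calls.

## Working session

There is one attempt and no reset: what is moved stays moved. The work goes in short steps, Python scripts to look and compute and a tool call to move; the robot and the scene stay as the last step left them, time stands still between calls to the robot, and variables do not carry over. Pictures are saved under pics/ and viewed, at most 10 in all, crops included, and the job is handed in when it is done.

Besides the shell and the picture viewer there is one more tool, called after "Request:" by a JSON object that holds its "op" and its "data". jog_arm: Moves the arm, as the interface text tells. Shifts and turns lie within -1 to 1; 1 stands for 0.02 m of shift or 45 degrees of turn. Its arguments: {"type":"object","properties":{"plan":{"type":"array"},"grip_force":{"type":"number"}},"required":["plan"]}

```bash
mkdir -p pics; python3 - <<'E'
from station import ctrl
import cv2,numpy as np
for n in("top","side"):
    im,d=ctrl.get_image(n);cv2.imwrite(f"pics/{n}0.png",im[:,:,::-1]);np.save(f"pics/{n}0.npy",d)
    c=ctrl.camera_info(n);print(n,c)
print(ctrl.get_obs())
E
```

```text
top {'camera_matrix': array([[458.51168577,   0.        , 272.40754299],
       [  0.        , 458.51168577, 212.11750742],
       [  0.        ,   0.        ,   1.        ]]), 'rvec': array([ 2.16877984, -2.21159394,  0.09573941]), 'tvec': array([-0.02098141,  0.50901475,  1.21971121])}
side {'camera_matrix': array([[507.56350371,   0.        , 276.8341087 ],
       [  0.        , 507.56350371, 208.87497266],
       [  0.        ,   0.        ,   1.        ]]), 'rvec': array([ 2.33875649, -0.79026245,  0.26521263]), 'tvec': array([-0.42717506,  0.2785453 ,  1.61248285])}
{'t': 0.1, 'q': array([ 1.09898165e+00,  5.33186502e-02,  1.61418605e+00,  5.00910768e-06,
        1.47601169e+00, -1.18993010e-01]), 'dq': array([ 0.00112457, -0.00157415, -0.00186717,  0.00117333,  0.00015088,
        0.0002714 ]), 'effort': array([ 2.53773800e-05, -3.94904423e+01, -3.71362209e+01, -1.00563432e-04,
        3.94652569e-03, -2.37585687e-05]), 'tool_pos': array([0.2156959 , 0.58598331, 0.23015119]), 'tool_rot': array([-5.51242247e-01, -3.09227740e+00,  2.88810503e-03]), 'contact_force': array([0.44791873, 0.75652803, 0.68163076]), 'wrist_torque': array([ 0.01855811, -0.05511452, -0.02260701]), 'grip_force': 0.0, 'opening': 0.08543439650300075}
```

View pics/top0.png

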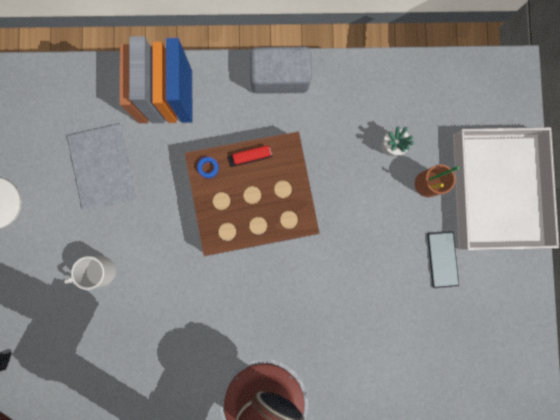

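View pics/side0.png

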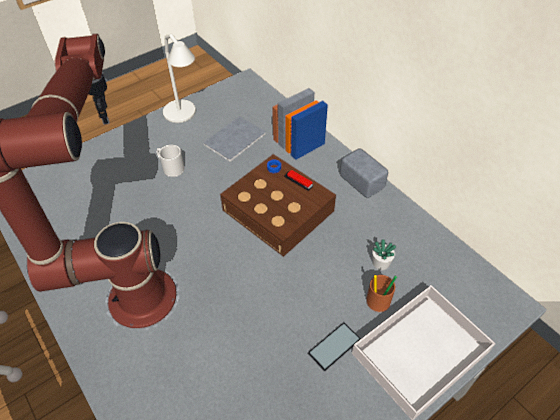

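The top view shows the unit with its six caps at about (221,201), (252,195), (283,189), (227,232), (258,226) and (289,220). The tape is at (207,167) and the stapler at (250,155). The drawer front faces the robot (bottom of the image), and the side view agrees. Next I locate the caps precisely.

```bash
cat > h.py <<'E'
from station import ctrl
import cv2,numpy as np
from scipy.spatial.transform import Rotation as R
def ray(n,uv,z):
    c=ctrl.camera_info(n);M=cv2.Rodrigues(c["rvec"])[0];o=-M.T@c["tvec"]
    p=np.c_[uv,np.ones(len(uv))]@np.linalg.inv(c["camera_matrix"]).T@M
    return o+p*((z-o[2])/p[:,2])[:,None]
E
python3 - <<'E'
from h import *
L=np.array([[-85,-80],[-85,0],[-85,80],[-5,-80],[-5,0],[-5,80]])/1000
def fit(P):
    a=L-L.mean(0);b=P-P.mean(0);U,S,V=np.linalg.svd(a.T@b);r=V.T@U.T
    return np.arctan2(r[1,0],r[0,0]),P.mean(0)-r@L.mean(0),L@r.T+P.mean(0)-r@L.mean(0)
for n in("top","side"):
    im=cv2.imread(f"pics/{n}0.png");h=cv2.cvtColor(im,cv2.COLOR_BGR2HSV)
    m=cv2.inRange(h,(10,50,140),(25,170,255))
    k,_,s,c=cv2.connectedComponentsWithStats(m)
    x0,x1,y0,y1=(205,305,175,245) if n=="top" else (230,310,175,235)
    c=np.array([q for q,t in zip(c,s) if t[4]>40 and x0<q[0]<x1 and y0<q[1]<y1])
    P=ray(n,c,.089)[:,:2]
    print(n,len(c),c.round(1).tolist())
    # order: rows by front->back using a direction estimate (x axis ~ world x)
    th0=.19 if 1 else 0
    best=None
    for th0 in (.19,-.19):
        Q=P@np.array([[np.cos(th0),-np.sin(th0)],[np.sin(th0),np.cos(th0)]])
        i=np.lexsort((Q[:,1],Q[:,0]>Q[:,0].mean()));th,o,F=fit(P[i])
        e=np.abs(F-P[i]).max()
        if best is None or e<best[0]:best=(e,th,o,F,P[i])
    print("err",best[0],"yaw",best[1],"panel",best[2]);print(best[3].round(4))
o=ctrl.get_obs();print(R.from_rotvec(o["tool_rot"]).as_matrix().round(3))
E
```

```text
top 7 [[281.9, 214.6], [282.5, 188.8], [251.8, 194.6], [221.0, 200.5], [288.5, 219.4], [257.7, 225.4], [226.8, 231.4]]Traceback (most recent call last):
  File "<stdin>", line 19, in <module>
  File "<stdin>", line 4, in fit
ValueError: matmul: Input operand 1 has a mismatch in its core dimension 0, with gufunc signature (n?,k),(k,m?)->(n?,m?) (size 7 is different from 6)
```

```bash
cat > f.py <<'E'
from h import *
L=np.array([[-85,-80],[-85,0],[-85,80],[-5,-80],[-5,0],[-5,80]])/1000
def fit(P):
    a=L-L.mean(0);b=P-P.mean(0);U,S,V=np.linalg.svd(a.T@b);r=V.T@U.T
    return np.arctan2(r[1,0],r[0,0]),P.mean(0)-r@L.mean(0),L@r.T+P.mean(0)-r@L.mean(0)
for n in("top","side"):
    im=cv2.imread(f"pics/{n}0.png");h=cv2.cvtColor(im,cv2.COLOR_BGR2HSV)
    m=cv2.inRange(h,(10,50,140),(25,170,255))
    k,_,s,c=cv2.connectedComponentsWithStats(m)
    x0,x1,y0,y1=(205,305,175,245) if n=="top" else (230,310,175,235)
    c=np.array([q for q,t in zip(c[1:],s[1:]) if t[4]>40 and x0<q[0]<x1 and y0<q[1]<y1])
    P=ray(n,c,.089)[:,:2]
    best=None
    for th0 in (.19,-.19):
        Q=P@np.array([[np.cos(th0),-np.sin(th0)],[np.sin(th0),np.cos(th0)]])
        i=np.lexsort((Q[:,1],Q[:,0]>Q[:,0].mean()));th,o,F=fit(P[i])
        e=np.abs(F-P[i]).max()
        if best is None or e<best[0]:best=(e,th,o,F)
    print(n,"err",best[0],"yaw",best[1],"panel",best[2]);print(best[3].round(4))
o=ctrl.get_obs();print(R.from_rotvec(o["tool_rot"]).as_matrix().round(3))
E
python3 f.py
```

```text
top err 0.00028579401671070814 yaw 0.17165296873168429 panel [0.55409516 0.02262195]
[[ 0.484  -0.0707]
 [ 0.4703  0.0081]
 [ 0.4567  0.0869]
 [ 0.5628 -0.0571]
 [ 0.5492  0.0218]
 [ 0.5355  0.1006]]
side err 0.00048189248002172835 yaw 0.17432502559288313 panel [0.55373015 0.01851137]
[[ 0.4839 -0.075 ]
 [ 0.47    0.0038]
 [ 0.4561  0.0826]
 [ 0.5627 -0.0611]
 [ 0.5488  0.0176]
 [ 0.5349  0.0964]]
[[-0.938  0.346 -0.001]
 [ 0.346  0.938 -0.002]
 [ 0.    -0.002 -1.   ]]
```

Request:
{"op": "jog_arm", "data": {"plan": [[-1,-0.967,0,0,0,0,-1],[-1,-0.967,0,0,0,0,-1],[-1,-0.967,0,0,0,0,-1],[-1,-0.967,0,0,0,0,-1],[-1,-0.967,0,0,0,0,-1],[-1,-0.967,0,0,0,0,-1],[-1,-0.967,0,0,0,0,-1],[-1,-0.967,0,0,0,0,-1]], "grip_force": 20}}

```text
t: 0.9
tool_pos: [0.3127, 0.3847, 0.2307]
tool_rot: [-0.551, -3.092, 0.001]
contact_force: [0.0, -0.6, -0.2]
opening: 0.0001
grip_force: 0.0
```

Request:
{"op": "jog_arm", "data": {"plan": [[-1,-0.967,0,0,0,0,-1],[-1,-0.967,0,0,0,0,-1],[-1,-0.967,0,0,0,0,-1],[-1,-0.967,0,0,0,0,-1],[-1,-0.967,0,0,0,0,-1],[-1,-0.967,0,0,0,0,-1],[-1,-0.967,0,0,0,0,-1],[-1,-0.967,0,0,0,0,-1]]}}

```text
t: 1.7
tool_pos: [0.4094, 0.1844, 0.2308]
tool_rot: [-0.551, -3.092, 0.0]
contact_force: [0.6, -0.6, -0.1]
opening: 0.0002
grip_force: 0.0
```

Request:
{"op": "jog_arm", "data": {"plan": [[-1,-0.967,0,0,0,0,-1],[-1,-0.967,0,0,0,0,-1],[-1,-0.967,0,0,0,0,-1],[-1,-0.967,0,0,0,0,-1],[0,0,0,0,0,0,-1],[0,0,0,0,0,0,-1]]}}

```text
t: 2.3
tool_pos: [0.4574, 0.0852, 0.2308]
tool_rot: [-0.553, -3.091, -0.0]
contact_force: [0.7, -0.4, -0.8]
opening: 0.0002
grip_force: 0.0
```

Request:
{"op": "jog_arm", "data": {"plan": [[0,0,1,0,0,0,-1],[0,0,1,0,0,0,-1],[0,0,1,0,0,0,-1],[0,0,1,0,0,0,-1],[0,0,1,0,0,0,-1],[0,0,1,0,0,0,-1],[0,0,0.4,0,0,0,-1],[0,0,0,0,0,0,-1]]}}

```text
t: 3.1
tool_pos: [0.4563, 0.086, 0.1019]
tool_rot: [-0.549, -3.09, 0.001]
contact_force: [-0.4, -0.0, 0.4]
opening: -0.0002
grip_force: 0.0
```

Request:
{"op": "jog_arm", "data": {"plan": [[0,0,0.1,0,0,0,-1],[0,0,0.1,0,0,0,-1],[0,0,0.1,0,0,0,-1],[0,0,0.1,0,0,0,-1],[0,0,0.1,0,0,0,-1],[0,0,0.1,0,0,0,-1],[0,0,0.0,0,0,0,-1]]}}

```text
t: 3.8
tool_pos: [0.4574, 0.0853, 0.0909]
tool_rot: [-0.551, -3.092, 0.0]
contact_force: [0.7, 0.0, 0.3]
opening: -0.0
grip_force: 0.0
```

Request:
{"op": "jog_arm", "data": {"plan": [[0,0,0.05,0,0,0,-1],[0,0,0,0,0,0,-1]]}}

```text
t: 4.0
tool_pos: [0.4576, 0.0853, 0.0902]
tool_rot: [-0.551, -3.093, 0.0]
contact_force: [0.2, -0.4, 0.5]
opening: -0.0003
grip_force: 0.0
```

Request:
{"op": "jog_arm", "data": {"plan": [[0,0,0.05,0,0,0,-1],[0,0,0,0,0,0,-1]]}}

```text
t: 4.2
tool_pos: [0.4576, 0.0853, 0.0892]
tool_rot: [-0.551, -3.093, 0.0]
contact_force: [0.6, 0.7, -1.0]
opening: -0.0
grip_force: 0.0
```

Request:
{"op": "jog_arm", "data": {"plan": [[0,0,0.025,0,0,0,-1],[0,0,0,0,0,0,-1]]}}

```text
t: 4.4
tool_pos: [0.4577, 0.0853, 0.089]
tool_rot: [-0.551, -3.093, 0.0]
contact_force: [-0.5, -0.8, 1.5]
opening: -0.0001
grip_force: 0.9
```

Request:
{"op": "jog_arm", "data": {"plan": [[0,0,0.025,0,0,0,-1],[0,0,0,0,0,0,-1]]}}

```text
t: 4.6
tool_pos: [0.4577, 0.0853, 0.089]
tool_rot: [-0.551, -3.093, 0.0]
contact_force: [-3.0, 0.1, 4.5]
opening: -0.0003
grip_force: 2.7
```

Request:
{"op": "jog_arm", "data": {"plan": [[0,0,0.05,0,0,0,-1],[0,0,0,0,0,0,-1]]}}

```text
t: 4.8
tool_pos: [0.4578, 0.0853, 0.089]
tool_rot: [-0.551, -3.092, 0.0]
contact_force: [-6.7, 1.0, 10.7]
opening: -0.0004
grip_force: 5.6
```

Request:
{"op": "jog_arm", "data": {"plan": [[0,0,-0.6,0,0,0,-1],[-0.494,-0.87,0,0,0,0,-1],[-0.494,-0.87,0,0,0,0,-1],[-0.494,-0.87,0,0,0,0,-1],[-0.494,-0.87,0,0,0,0,-1],[0,0,0,0,0,0,-1],[0,0,0.45,0,0,0,-1],[0,0,0,0,0,0,-1]]}}

```text
t: 5.6
tool_pos: [0.4703, 0.0069, 0.0894]
tool_rot: [-0.551, -3.092, -0.0]
contact_force: [0.2, 0.1, -0.2]
opening: 0.0003
grip_force: 0.0
```

Request:
{"op": "jog_arm", "data": {"plan": [[0,0,0.05,0,0,0,-1],[0,0,0.05,0,0,0,-1],[0,0,0,0,0,0,-1],[0,0,0,0,0,0,-1]]}}

```text
t: 6.0
tool_pos: [0.4703, 0.0071, 0.089]
tool_rot: [-0.549, -3.092, -0.0]
contact_force: [-3.7, 0.6, 5.8]
opening: -0.0
grip_force: 3.3
```

Request:
{"op": "jog_arm", "data": {"plan": [[0,0,-0.6,0,0,0,-1],[-0.506,-0.877,0,0,0,0,-1],[-0.506,-0.877,0,0,0,0,-1],[-0.506,-0.877,0,0,0,0,-1],[-0.506,-0.877,0,0,0,0,-1],[0,0,0,0,0,0,-1],[0,0,0.5,0,0,0,-1],[0,0,0,0,0,0,-1]]}}

```text
t: 6.8
tool_pos: [0.484, -0.0727, 0.0894]
tool_rot: [-0.55, -3.092, -0.0]
contact_force: [-0.4, -0.7, 1.0]
opening: -0.0
grip_force: 0.0
```

Request:
{"op": "jog_arm", "data": {"plan": [[0,0,0.05,0,0,0,-1],[0,0,0.05,0,0,0,-1],[0,0,0,0,0,0,-1],[0,0,0,0,0,0,-1]]}}

```text
t: 7.2
tool_pos: [0.484, -0.0726, 0.089]
tool_rot: [-0.549, -3.091, -0.001]
contact_force: [-3.1, 1.6, 7.1]
opening: -0.0001
grip_force: 3.4
```

Request:
{"op": "jog_arm", "data": {"plan": [[0,0,-0.6,0,0,0,-1],[-0.865,0.501,0,0,0,0,-1],[-0.865,0.501,0,0,0,0,-1],[-0.865,0.501,0,0,0,0,-1],[-0.865,0.501,0,0,0,0,-1],[0,0,0,0,0,0,-1],[0,0,0.5,0,0,0,-1],[0,0,0,0,0,0,-1]]}}

```text
t: 8.0
tool_pos: [0.5623, -0.0596, 0.0894]
tool_rot: [-0.551, -3.092, 0.0]
contact_force: [-0.6, 0.2, -0.2]
opening: 0.0002
grip_force: 0.0
```

Request:
{"op": "jog_arm", "data": {"plan": [[0,0,0.05,0,0,0,-1],[0,0,0.05,0,0,0,-1],[0,0,0,0,0,0,-1],[0,0,0,0,0,0,-1]]}}

```text
t: 8.4
tool_pos: [0.5621, -0.0597, 0.089]
tool_rot: [-0.551, -3.091, -0.0]
contact_force: [-4.1, 0.8, 5.8]
opening: -0.0002
grip_force: 3.3
```

Request:
{"op": "jog_arm", "data": {"plan": [[0,0,-0.6,0,0,0,-1],[0.496,0.874,0,0,0,0,-1],[0.496,0.874,0,0,0,0,-1],[0.496,0.874,0,0,0,0,-1],[0.496,0.874,0,0,0,0,-1],[0,0,0,0,0,0,-1],[0,0,0.5,0,0,0,-1],[0,0,0,0,0,0,-1]]}}

```text
t: 9.2
tool_pos: [0.5498, 0.0189, 0.0894]
tool_rot: [-0.552, -3.092, 0.0]
contact_force: [-0.9, 0.2, 0.2]
opening: 0.0001
grip_force: 0.0
```

Request:
{"op": "jog_arm", "data": {"plan": [[0,0,0.05,0,0,0,-1],[0,0,0.05,0,0,0,-1],[0,0,0,0,0,0,-1],[0,0,0,0,0,0,-1]]}}

```text
t: 9.6
tool_pos: [0.55, 0.0188, 0.0891]
tool_rot: [-0.552, -3.092, 0.001]
contact_force: [-4.5, -0.2, 5.0]
opening: -0.0001
grip_force: 2.8
```

Request:
{"op": "jog_arm", "data": {"plan": [[0,0,-0.6,0,0,0,-1],[0.518,0.871,0,0,0,0,-1],[0.518,0.871,0,0,0,0,-1],[0.518,0.871,0,0,0,0,-1],[0.518,0.871,0,0,0,0,-1],[0,0,0,0,0,0,-1],[0,0,0.5,0,0,0,-1],[0,0,0,0,0,0,-1]]}}

```text
t: 10.4
tool_pos: [0.535, 0.0985, 0.0891]
tool_rot: [-0.552, -3.092, 0.0]
contact_force: [-0.1, -0.2, 0.2]
opening: 0.0002
grip_force: 0.0
```

Request:
{"op": "jog_arm", "data": {"plan": [[0,0,0.05,0,0,0,-1],[0,0,0.05,0,0,0,-1],[0,0,0,0,0,0,-1],[0,0,0,0,0,0,-1]]}}

```text
t: 10.8
tool_pos: [0.5353, 0.0985, 0.0886]
tool_rot: [-0.552, -3.092, 0.002]
contact_force: [-2.8, -2.9, 4.7]
opening: 0.0002
grip_force: 2.2
```

Request:
{"op": "jog_arm", "data": {"plan": [[0,0,0.05,0,0,0,-1],[0,0,0.05,0,0,0,-1],[0,0,0,0,0,0,-1]]}}

```text
t: 11.1
tool_pos: [0.5354, 0.0986, 0.0868]
tool_rot: [0.551, 3.093, -0.002]
contact_force: [-3.7, -3.5, 5.7]
opening: -0.0004
grip_force: 2.8
```

It gives, so this is the catch. Pressing it in fully.

Request:
{"op": "jog_arm", "data": {"plan": [[0,0,0.05,0,0,0,-1],[0,0,0.05,0,0,0,-1],[0,0,0.05,0,0,0,-1],[0,0,0.05,0,0,0,-1],[0,0,0,0,0,0,-1],[0,0,0,0,0,0,-1]]}}

```text
t: 11.7
tool_pos: [0.5356, 0.0987, 0.084]
tool_rot: [0.551, 3.093, -0.002]
contact_force: [-5.2, -2.5, 11.3]
opening: 0.0004
grip_force: 5.6
```

Request:
{"op": "jog_arm", "data": {"plan": [[0,0,0,0,0,0,-1],[0,0,0,0,0,0,-1],[0,0,-0.3,0,0,0,-1],[0,0,-0.5,0,0,0,-1],[0,0,-1,0,0,0,-1],[0,0,-1,0,0,0,-1],[0,0,-1,0,0,0,-1],[0,0,-1,0,0,0,-1]]}}

```text
t: 12.5
tool_pos: [0.5353, 0.0996, 0.1791]
tool_rot: [0.551, 3.093, 0.001]
contact_force: [0.6, 0.0, -0.3]
opening: -0.0003
grip_force: 0.0
```

Request:
{"op": "jog_arm", "data": {"plan": [[0,1,-1,0,0,0,-1],[0,1,-1,0,0,0,-1],[0,1,-0.5,0,0,0,-1],[0,1,0,0,0,0,-1],[0,1,0,0,0,0,-1],[0,1,0,0,0,0,-1],[0,1,0,0,0,0,-1],[0,1,0,0,0,0,-1]]}}

```text
t: 13.3
tool_pos: [0.5906, 0.2506, 0.2275]
tool_rot: [-0.551, -3.092, -0.0]
contact_force: [0.6, -0.2, -0.1]
opening: -0.0001
grip_force: 0.0
```

Request:
{"op": "jog_arm", "data": {"plan": [[0,1,0,0,0,0,-1],[0,1,0,0,0,0,-1],[0,0,0,0,0,0,-1],[0,0,0,0,0,0,-1],[0,0,0,0,0,0,-1],[0,0,0,0,0,0,-1],[0,0,0,0,0,0,-1],[0,0,0,0,0,0,-1]]}}

```text
t: 14.1
tool_pos: [0.6044, 0.2865, 0.2285]
tool_rot: [0.552, 3.093, 0.0]
contact_force: [0.8, -0.4, 0.4]
opening: -0.0
grip_force: 0.0
```

```bash
python3 - <<'E'
from h import *
a=[cv2.cvtColor(ctrl.get_image(n)[0],cv2.COLOR_RGB2BGR) for n in("top","side")]
a=np.hstack([a[0][100:300,60:340],a[1][100:300,140:420]]);cv2.imwrite("pics/end.png",a)
E
```

```text
(no output)
```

View pics/end.png

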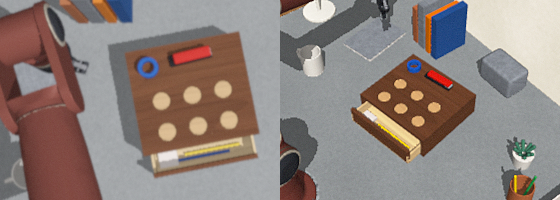

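The drawer is out (bottom of the unit, around (205,155) in the crop). The tape and stapler are where they were, and the arm is clear.

```bash
python3 -c "
from station import ctrl
print(ctrl.finish_job())"
```

```text
the job is handed in; nothing more can be done
None
```

The catch was the cap at place6: I pressed it fully in, the drawer sprang out by itself, the arm moved clear with the tape and stapler still in place, and I handed the job in; no verdict came back.

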